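# Silence the chiming table clock

### The arm

A 6-joint arm with a two-finger parallel gripper is mounted at the origin on the work surface. World frame = base frame: x ahead of the robot, y to its left, z up, the work surface at z = 0. Lengths are in mm, angles in degrees, forces in N, time in s.
With the tool pointing down it reaches from about 300 to 850 mm from the base axis. Payload 4.2 kg.
Tool frame: the origin (TCP) lies between the finger pads, 19 mm behind the fingertips; this is the grasp point; z points along the fingers, y is the line along which they close (so a half turn about z gives the same grasp; the last joint's range is limited). The gripper opens to 91 mm and grips with 3 to 60 N. Pads are 32 mm wide; open, the fingers measure 118 mm over their backs; the gripper's body (76 mm by 178 mm) begins 60 mm behind the grasp point.
Start: joints at [-65.661, 18.312, 89.639, -0, 72.044, -1.146], TCP at [247.414, -519.064, 232.776] pointing down, gripper open.
Joint ranges: [-177.97, 177.97], [-48.28, 115.42], [12.27, 149.76], [-77.06, 257.06], [2.81, 150.46], [-146.56, 146.56]. Speed limits (degrees/s): [147.25, 147.25, 180, 180, 180, 180].

### API

Orientations are given as [roll, pitch, yaw] about the fixed x, y, z axes, in that order (R = Rz(yaw) Ry(pitch) Rx(roll)).
In Python, from workcell import * gives the robot as it stands. The module is installed in compiled form; this text tells all that it offers.
- The arm moves only by the shell command python3 -m crank 'ROWS' [FORCE]. ROWS is JSON, a list of rows, each an object of numbers: "grip": the finger opening in m, from 0 to 0.0912; "x", "y", "z": the shift along the tool's x, y, z in m; "yaw": the turn about the tool's z in rad. In form: [{"grip": .., "x": .., "y": .., "z": .., "yaw": ..}, ...]. A call has exactly 5 rows; each row is the pose to reach, as a shift and turn from the pose commanded when the call began, along the tool's axes at that moment; what a row does not reach only later rows make up. A row lasts 1/12 s, in which the tool goes at most 41.7 mm and 7.16 degrees, less where a joint would pass 70% of its speed; a pose out of reach is approached as far as the arm can. A call with a gripper value outside its range is refused whole. The fingers move at their own pace and stop on an object; FORCE is the grip in N (left out, the last holds). Time passes only in rows, so rows that repeat a pose let the fingers close, or fill a call up. It gives the time, the measured TCP pose, the force, the opening and the grip force at its end, in the units of the state.
- state(): the state, without advancing time (a new reading comes with each control period).
- grab_frame(name): name is "scene" or "top" or "wrist"; returns the picture (400x640x3 uint8, red, green, blue); there is no depth.
- camera_model(name): a dict with "intrinsics" (3x3 intrinsics, pixels), "distortion" ([k1, k2, p1, p2, k3] as OpenCV has them; the pictures are not rectified), "R" (3x3) and "t" (3): a world point X has camera coordinates R X + t. Camera axes: x right, y down, z forward; pixel columns grow to the right and rows downward; lengths in mm; the calibration is good to about 2 mm. A picture is of the moment at which its call begins: read the wrist's pose just before it. camera_model takes no time and is no camera call; for the wrist camera it gives the pose at the moment of the call.
- job_done(): hands the job in; it is judged then, once.
The state is a dict: "time_s": time; "qpos": joint angles; "qvel": joint speeds; "effort": joint torques, N m; "ee_pos": TCP position; "ee_rot": TCP orientation; "force": force on the tool from outside, world axes, zero at the start; "torque": the same for the moment, N m; "gripper_width": finger opening in mm; "gripper_force": force on a finger pad.
Only numpy, scipy, OpenCV 4.12 (cv2) and the standard library are available. Lean on these libraries where they do the work, as an engineer would, in place of code of your own. Each camera call takes 0.05 s, during which the arm holds its last target. There are 200 camera calls.

### The job

The alarm of the wooden table clock is chiming. With the fingertips, press the long bar on top of the clock fully down and let it come up again, then press the small round key beside it the same way to switch the alarm off. Press gently, leave the slim crosswise key unpressed, neither shift nor lift the clock or the things standing round it, and finish with the hand drawn back well clear of the clock.

Things in the scene. Friction and masses are not known exactly. Their poses are not given: they have to be found in the camera images.
- clock: Loose table clock of dark wood, about 0.8 kg: case 84 mm (x) by 250 mm (y) on a plinth 100 x 270 mm, flat top 96 mm above its underside. Origin: centre of the underside; z up; the round white dial (66 mm) with brass rim is on the -x face. Three brass keys stand 10 mm proud in a row along y on the flat top. It may stand facing any way on the table. Pushed sideways it slides.
- bar_top (a point): Centre of the top face of the long bar, the largest brass key, 28 mm (x) by 80 mm (y), at the middle of the clock's top (clock frame 0, 0, 106 mm when up). Its axes are the clock's axes.
- round_top (a point): Centre of the top face of the round brass key, diameter 28 mm, at clock frame 0, +85, 106 mm when up (on the left of the bar when one faces the dial). Its axes are the clock's.
- slim_top (a point): Centre of the top face of the slim crosswise brass key, 50 mm (x) by 10 mm (y), at clock frame 0, -85, 106 mm when up (on the right of the bar when one faces the dial). Not to be pressed.
- long_bar (a joint): Travel of the long bar in m: 0 up, 0.005 fully down. Spring: starts to move at 1.5 N, fully down at 4 N, comes up by itself.
- round_key (a joint): Travel of the round key in m: 0 up, 0.005 fully down. Spring as the long bar.
- slim_key (a joint): Travel of the slim key in m: 0 up, 0.005 fully down. Spring as the long bar.
- figurine: Loose dark seated statuette with crossed legs on a round terracotta foot of 68 mm, about 82 mm across the knees (y), 110 mm tall. Origin: centre of the underside. A bystander.
- dish: Loose white bowl, 90 mm across, 35 mm tall. Origin: centre of the underside. A bystander.
- handset: Loose black remote handset lying flat, 45 mm (x) by 150 mm (y), 16 mm thick, with grey raised dots. Origin: centre of the underside. A bystander.
- coaster: Loose cork coaster, 92 mm across, 9 mm thick. Origin: centre of the underside. A bystander.

How it is judged (in metres and radians):
On the way, in this order (a step that is already met when the one before it is completed fails the run):
1. the long bar is pressed down (value of joint long_bar above 0.0035 m and contact force between the fingers and clock above 0.5 N), for 0.05 s.
2. the long bar has come up and the round key is pressed down (value of joint round_key above 0.0035 m and value of joint long_bar below 0.001 m and contact force between the fingers and clock above 0.5 N), for 0.05 s.
At the end, for the whole second after the job is handed in: All three keys are up, the gripper's tool point is more than 80 mm from every key, the clock is upright, at rest, and within 12 mm of where it stood, as is each bystander (value of joint each of long_bar, round_key, slim_key below 0.001 m and distance between the grasp point and bar_top above 0.08 m and distance between the grasp point and round_top above 0.08 m and distance between the grasp point and slim_top above 0.08 m and distance of each of clock, figurine, dish, handset, coaster from where it was at the start of the episode below 0.012 m and angle between clock's own z axis and vertical below 0.05 rad and linear speed of clock below 0.01 m/s); the robot touches nothing.
It fails at once if the slim key is pressed (more than 1.5 mm) (value of joint slim_key above 0.0015 m).
It fails at once if the round key and the long bar are down together (value of joint each of round_key, long_bar above 0.0015 m).
It fails at once if the clock is shifted or lifted more than 12 mm, turned, or tipped (distance of clock from where it was at the start of the episode above 0.012 m or distance of any of round_top, slim_top from where it was at the start of the episode above 0.02 m or angle between clock's own z axis and vertical above 0.1 rad).
It fails at once if a key or the clock is pressed harder than 25 N (contact force between any of the fingers, the arm and clock above 25 N).
It fails at once if a bystander is shifted, lifted or tipped (more than 12 mm) (distance of any of figurine, dish, handset, coaster from where it was at the start of the episode above 0.012 m or angle between figurine's own z axis and vertical above 0.2 rad).
It also fails if it takes over 38 s, if anything falls off the work surface, if the arm or the gripper's body presses on something with over 40 N, if the wrist force passes 120 N, or if a joint passes its speed limit or range.

## Working session

There is one attempt and no reset: what is moved stays moved. The work goes in short steps, Python scripts to look and compute and a shell command to move; the robot and the scene stay as the last step left them, time stands still between calls to the robot, and variables do not carry over. Pictures are saved under pics/ and viewed, at most 10 in all, crops included, and the job is handed in when it is done.

```bash
mkdir -p pics; cat > h.py <<'E'
from workcell import *
import numpy as np, cv2, json
def save(n,f):
    c=camera_model(n); im=grab_frame(n); cv2.imwrite(f,im[:,:,::-1]); return c,im
def ray(c,p):
    K=np.array(c["intrinsics"],float);D=np.array(c["distortion"],float);R=np.array(c["R"]);t=np.array(c["t"]).ravel()
    u=cv2.undistortPoints(np.array([[p]],float),K,D)[0,0]
    d=R.T@np.array([u[0],u[1],1]);return -R.T@t,d/np.linalg.norm(d)
def atz(c,p,z):
    o,d=ray(c,p);return o+d*(z-o[2])/d[2]
def tri(a,p,b,q):
    o1,d1=ray(a,p);o2,d2=ray(b,q)
    s=np.linalg.lstsq(np.c_[d1,-d2],o2-o1,rcond=None)[0]
    A=o1+s[0]*d1;B=o2+s[1]*d2;return (A+B)/2,np.linalg.norm(A-B)
E
python3 - <<'E'
from h import *
for n in("top","scene"):
    c,_=save(n,f"pics/{n}1.png"); print(n,-np.array(c["R"]).T@np.array(c["t"]).ravel())
s=state();print(s["time_s"],s["ee_pos"],s["ee_rot"],s["force"],s["gripper_width"])
E
```

```text
top [435.75707965  80.21133186 992.28776108]
scene [1196.74071512  376.41386466  820.51605648]
0.1 [ 247.19301639 -518.68249765  232.01548025] [-1.79909229e+02 -8.45089638e-04  2.54808306e+01] [-0.03895183 -0.8445501   0.01526771] 91.18928458057458
```

View pics/top1.png

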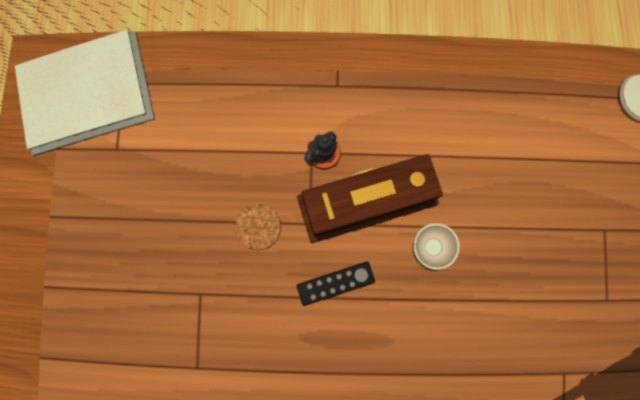

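View pics/scene1.png

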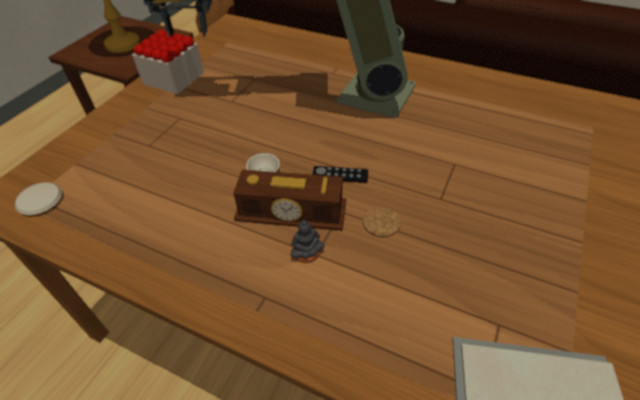

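Top view: long bar at about (373,193), round key (417,179), slim key (328,206). The figurine is at (323,150), close to the slim end. Scene view: round (253,180), bar (288,183), slim (324,186). Next I triangulate from the brass centroids.

```bash
python3 - <<'E'
from h import *
g={"top":dict(bar=(373,193),rnd=(417,179),slim=(328,206)),"scene":dict(bar=(288,183),rnd=(253,180),slim=(324,186))}
P={};C={}
for n in g:
    C[n]=camera_model(n);im=cv2.imread(f"pics/{n}1.png");h=cv2.cvtColor(im,cv2.COLOR_BGR2HSV)
    m=cv2.inRange(h,(18,140,110),(32,255,255))
    k,l,st,ce=cv2.connectedComponentsWithStats(m)
    for q,p in g[n].items():
        i=1+np.argmin(np.linalg.norm(ce[1:]-p,axis=1)+1000*(st[1:,4]<10));P[n,q]=ce[i];print(n,q,ce[i].round(1),st[i])
X={}
for q in("bar","rnd","slim"):
    X[q],e=tri(C["top"],P["top",q],C["scene"],P["scene",q]);print(q,X[q].round(1),round(e,1),"top@106",atz(C["top"],P["top",q],106).round(1))
for q in("rnd","slim"):
    d=X[q]-X["bar"];print(np.linalg.norm(d[:2]),np.degrees(np.arctan2(d[1],d[0])))
for nm,p,z in(("fig",(323,150),60),("dish",(437,246),35),("hand",(336,284),16),("coast",(258,227),9)):print(nm,atz(C["top"],p,z).round(0))
E
```

```text
top bar [372.3 192.2] [350 180  45  26 648]
top rnd [416.5 179.1] [410 173  14  14 157]
top slim [327.8 206. ] [322 193  12  27 139]
scene bar [287.9 181.6] [271 176  35  12 334]
scene rnd [252.4 178.6] [247 175  12   9  78]
scene slim [323.8 184.6] [321 177   6  16  69]
bar [579.3 -13.8 104. ] 1.3 top@106 [578.7 -13.  106. ]
rnd [605.5 -94.8 104.4] 1.7 top@106 [604.8 -93.7 106. ]
slim [552.3  66.3 102.8] 1.6 top@106 [551.6  67.1 106. ]
85.0968533116254 -72.04954675659614
84.58328152441528 108.58115619686137
fig [666.  78.  60.]
dish [ 488. -147.   35.]
hand [411.  47.  16.]
coast [519. 204.   9.]
```

Heights (103–105 mm) and spacings (85.1 and 84.6 mm) match the text. The clock's +y axis points at about -72°. I'll close the fingers and travel at the present height, which clears everything.

```bash
python3 -m crank '[{"grip":0,"x":0.034,"y":-0.021,"z":0,"yaw":0},{"grip":0,"x":0.068,"y":-0.042,"z":0,"yaw":0},{"grip":0,"x":0.102,"y":-0.063,"z":0,"yaw":0},{"grip":0,"x":0.137,"y":-0.084,"z":0,"yaw":0},{"grip":0,"x":0.171,"y":-0.105,"z":0,"yaw":0}]' 5
python3 -m crank '[{"grip":0,"x":0.034,"y":-0.021,"z":0,"yaw":0},{"grip":0,"x":0.068,"y":-0.042,"z":0,"yaw":0},{"grip":0,"x":0.102,"y":-0.063,"z":0,"yaw":0},{"grip":0,"x":0.137,"y":-0.084,"z":0,"yaw":0},{"grip":0,"x":0.171,"y":-0.105,"z":0,"yaw":0}]'
python3 -m crank '[{"grip":0,"x":0.034,"y":-0.020,"z":0,"yaw":0.03},{"grip":0,"x":0.068,"y":-0.040,"z":0,"yaw":0.06},{"grip":0,"x":0.102,"y":-0.060,"z":0,"yaw":0.09},{"grip":0,"x":0.136,"y":-0.080,"z":0,"yaw":0.11},{"grip":0,"x":0.136,"y":-0.080,"z":0,"yaw":0.13}]'
python3 - <<'E'
from h import *
s=state();print(s)
c,_=save("wrist","pics/w1.png");np.save("w1.npy",c,allow_pickle=True)
E
```

```text
time_s: 0.52
ee_pos: [357.0, -348.9, 232.4]
ee_rot: [-180.0, 0.0, 25.4]
force: [0.7, -0.4, 0.5]
gripper_width: 60.9
gripper_force: 0.0
time_s: 0.93
ee_pos: [466.3, -180.4, 232.6]
ee_rot: [-180.0, 0.0, 25.5]
force: [-0.0, -1.1, -0.1]
gripper_width: 27.5
gripper_force: 0.0
time_s: 1.35
ee_pos: [557.3, -46.2, 232.0]
ee_rot: [-179.9, -0.2, 18.3]
force: [0.6, 0.2, -0.1]
gripper_width: 0.6
gripper_force: 0.0
{'time_s': 1.35, 'qpos': array([-6.01782383, 16.87224355, 91.8538754 ,  0.19027758, 71.18998371,
       65.62772517]), 'qvel': array([-4.43834041, -1.79945907,  3.2401368 , -4.68582089,  2.01208456,
        9.61510175]), 'effort': array([ 1.92191184e+00, -3.95889831e+01, -2.32003194e+01,  3.86734083e-01,
       -2.82409141e-02,  2.17665914e-01]), 'ee_pos': array([557.29235468, -46.18374151, 232.02378499]), 'ee_rot': array([-1.79870436e+02, -1.50696914e-01,  1.82930610e+01]), 'force': array([ 0.61482744,  0.18778957, -0.09778114]), 'torque': array([-0.01929137,  0.01493741,  0.00023551]), 'gripper_force': 0.0, 'gripper_width': 0.6222597753099975}
```

View pics/w1.png

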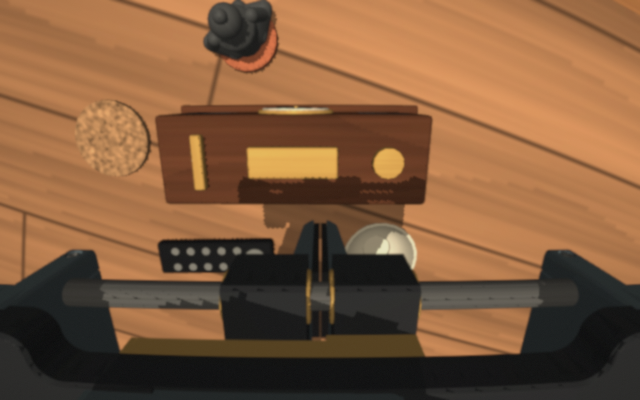

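```bash
python3 - <<'E'
from h import *
s=state();print(s["ee_pos"],s["ee_rot"],s["force"])
c=np.load("w1.npy",allow_pickle=True).item();im=cv2.imread("pics/w1.png");h=cv2.cvtColor(im,cv2.COLOR_BGR2HSV)
k,l,st,ce=cv2.connectedComponentsWithStats(cv2.inRange(h,(18,140,110),(32,255,255)))
for i in range(1,k):
    if st[i,4]>150:print(ce[i].round(1),st[i],atz(c,ce[i],106).round(1))
E
```

```text
[555.36999638 -48.80210624 231.92668482] [-1.79960964e+02  2.89367735e-02  1.82221320e+01] [-0.57192985 -0.85635751  0.01398285]
[197.8 162.1] [190 136  16  54 535] [552.4  66.5 106. ]
[292.4 162.2] [ 247  147   91   32 2645] [578.4 -13.  106. ]
[387.6 162.5] [373 148  30  30 697] [604.4 -92.3 106. ]
```

The wrist view shows the slim key on the left (198,162), the bar at (292,162) and the round key at (388,162). Their positions agree with the two-camera result within 1–2 mm. The move to above the bar is tool x +33 and y -27 mm, then down.

```bash
python3 -m crank '[{"grip":0,"x":0.012,"y":-0.010,"z":0,"yaw":0},{"grip":0,"x":0.033,"y":-0.027,"z":0.01,"yaw":0},{"grip":0,"x":0.033,"y":-0.027,"z":0.04,"yaw":0},{"grip":0,"x":0.033,"y":-0.027,"z":0.07,"yaw":0},{"grip":0,"x":0.033,"y":-0.027,"z":0.09,"yaw":0}]'
python3 -m crank '[{"grip":0,"x":0,"y":0,"z":0.003,"yaw":0},{"grip":0,"x":0,"y":0,"z":0.006,"yaw":0},{"grip":0,"x":0,"y":0,"z":0.008,"yaw":0},{"grip":0,"x":0,"y":0,"z":0.008,"yaw":0},{"grip":0,"x":0,"y":0,"z":0.008,"yaw":0}]'
python3 - <<'E'
from h import *
s=state();print(s["ee_pos"],s["force"]);save("wrist","pics/w2.png")
E
```

```text
time_s: 1.82
ee_pos: [575.7, -16.1, 140.2]
ee_rot: [-179.9, 0.2, 18.0]
force: [-1.1, -0.6, -0.8]
gripper_width: 0.6
gripper_force: 0.0
time_s: 2.23
ee_pos: [578.0, -16.0, 136.2]
ee_rot: [179.9, -0.1, 18.0]
force: [0.9, -0.5, -0.3]
gripper_width: 0.5
gripper_force: 0.0
[577.98312506 -16.02624268 136.20106339] [ 0.94728897 -0.5326756  -0.29566379]
```

View pics/w2.png

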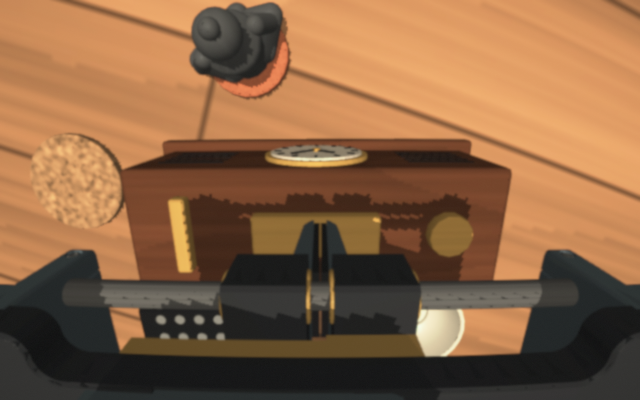

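The fingers (320,222) stand over the middle of the bar (315 across). Now I descend in small steps, watching the force.

```bash
python3 -m crank '[{"grip":0,"x":0,"y":0,"z":0.003,"yaw":0},{"grip":0,"x":0,"y":0,"z":0.006,"yaw":0},{"grip":0,"x":0,"y":0,"z":0.009,"yaw":0},{"grip":0,"x":0,"y":0,"z":0.01,"yaw":0},{"grip":0,"x":0,"y":0,"z":0.01,"yaw":0}]'
python3 -m crank '[{"grip":0,"x":0,"y":0,"z":0.001,"yaw":0},{"grip":0,"x":0,"y":0,"z":0.002,"yaw":0},{"grip":0,"x":0,"y":0,"z":0.003,"yaw":0},{"grip":0,"x":0,"y":0,"z":0.003,"yaw":0},{"grip":0,"x":0,"y":0,"z":0.003,"yaw":0}]'
```

```text
time_s: 2.7
ee_pos: [577.0, -15.7, 124.5]
ee_rot: [-180.0, 0.0, 18.0]
force: [-0.6, -0.1, 1.4]
gripper_width: 0.7
gripper_force: 0.8
time_s: 3.12
ee_pos: [577.1, -15.7, 121.8]
ee_rot: [-180.0, 0.0, 18.0]
force: [-1.4, -1.2, 3.1]
gripper_width: 1.0
gripper_force: 1.5
```

```bash
python3 -m crank '[{"grip":0,"x":0,"y":0,"z":0.001,"yaw":0},{"grip":0,"x":0,"y":0,"z":0.002,"yaw":0},{"grip":0,"x":0,"y":0,"z":0.0025,"yaw":0},{"grip":0,"x":0,"y":0,"z":0.0025,"yaw":0},{"grip":0,"x":0,"y":0,"z":0.0025,"yaw":0}]'
```

```text
time_s: 3.53
ee_pos: [577.1, -15.7, 120.0]
ee_rot: [180.0, -0.0, 18.0]
force: [-2.2, 0.3, 7.1]
gripper_width: 0.3
gripper_force: 3.9
```

At 7 N and about 5 mm of travel the bar is fully down. Now I lift off and go over to the round key, tool x +2 and y +82 mm.

```bash
python3 -m crank '[{"grip":0,"x":0,"y":0,"z":0,"yaw":0},{"grip":0,"x":0,"y":0,"z":-0.005,"yaw":0},{"grip":0,"x":0,"y":0,"z":-0.015,"yaw":0},{"grip":0,"x":0,"y":0,"z":-0.025,"yaw":0},{"grip":0,"x":0,"y":0,"z":-0.025,"yaw":0}]'
python3 -m crank '[{"grip":0,"x":0,"y":0.02,"z":0,"yaw":0},{"grip":0,"x":0.001,"y":0.05,"z":0,"yaw":0},{"grip":0,"x":0.002,"y":0.075,"z":0,"yaw":0},{"grip":0,"x":0.002,"y":0.082,"z":0,"yaw":0},{"grip":0,"x":0.002,"y":0.082,"z":0,"yaw":0}]'
python3 - <<'E'
from h import *
s=state();print(s["ee_pos"],s["force"]);save("wrist","pics/w3.png");c,im=save("top","pics/t3.png")
cv2.imwrite("pics/t3c.png",cv2.resize(im[120:280,280:480,::-1],None,fx=3,fy=3))
E
```

```text
time_s: 3.95
ee_pos: [578.8, -15.8, 146.6]
ee_rot: [179.9, -0.3, 18.0]
force: [0.9, -0.3, 0.7]
gripper_width: 0.2
gripper_force: 0.0
time_s: 4.37
ee_pos: [604.9, -94.6, 144.0]
ee_rot: [180.0, -0.0, 17.9]
force: [-0.4, -0.5, -1.1]
gripper_width: 0.5
gripper_force: 0.0
[604.89416392 -94.64058227 144.00228397] [-0.38474022 -0.45820886 -1.06687911]
```

View pics/w3.png

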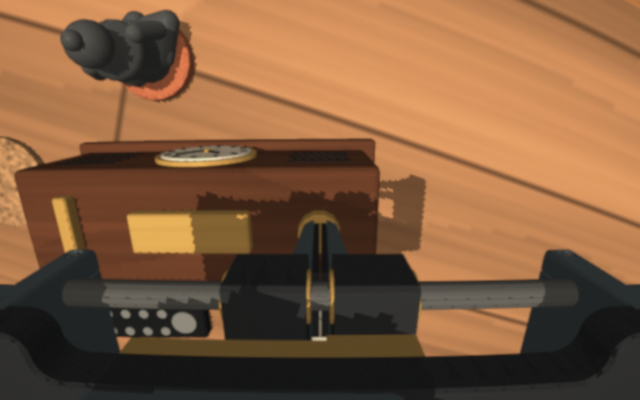

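The round key (320,215) is directly beneath the fingers, and the bar is up and unobstructed at (190,232). I descend on the round key the same way.

```bash
python3 -m crank '[{"grip":0,"x":0,"y":0,"z":0.006,"yaw":0},{"grip":0,"x":0,"y":0,"z":0.012,"yaw":0},{"grip":0,"x":0,"y":0,"z":0.016,"yaw":0},{"grip":0,"x":0,"y":0,"z":0.018,"yaw":0},{"grip":0,"x":0,"y":0,"z":0.018,"yaw":0}]'
python3 -m crank '[{"grip":0,"x":0,"y":0,"z":0.001,"yaw":0},{"grip":0,"x":0,"y":0,"z":0.002,"yaw":0},{"grip":0,"x":0,"y":0,"z":0.004,"yaw":0},{"grip":0,"x":0,"y":0,"z":0.004,"yaw":0},{"grip":0,"x":0,"y":0,"z":0.004,"yaw":0}]'
```

```text
time_s: 4.88
ee_pos: [603.8, -92.4, 125.4]
ee_rot: [-179.9, 0.1, 18.1]
force: [-0.1, -0.8, -0.6]
gripper_width: 0.3
gripper_force: 0.0
time_s: 5.3
ee_pos: [604.6, -92.9, 122.6]
ee_rot: [-180.0, -0.0, 18.0]
force: [-0.4, 1.2, 3.4]
gripper_width: 0.5
gripper_force: 1.3
```

```bash
python3 -m crank '[{"grip":0,"x":0,"y":0,"z":0.001,"yaw":0},{"grip":0,"x":0,"y":0,"z":0.002,"yaw":0},{"grip":0,"x":0,"y":0,"z":0.003,"yaw":0},{"grip":0,"x":0,"y":0,"z":0.003,"yaw":0},{"grip":0,"x":0,"y":0,"z":0.003,"yaw":0}]'
```

```text
time_s: 5.72
ee_pos: [604.6, -92.9, 120.0]
ee_rot: [180.0, -0.0, 18.0]
force: [-1.4, 2.8, 6.1]
gripper_width: 0.4
gripper_force: 3.3
```

The round key is fully down at 6 N. I retreat upward.

```bash
python3 -m crank '[{"grip":0,"x":0,"y":0,"z":0,"yaw":0},{"grip":0,"x":0,"y":0,"z":-0.005,"yaw":0},{"grip":0,"x":0,"y":0,"z":-0.02,"yaw":0},{"grip":0,"x":0,"y":0,"z":-0.05,"yaw":0},{"grip":0,"x":0,"y":0,"z":-0.08,"yaw":0}]'
python3 -m crank '[{"grip":0,"x":-0.02,"y":0,"z":-0.03,"yaw":0},{"grip":0,"x":-0.05,"y":0.02,"z":-0.06,"yaw":0},{"grip":0,"x":-0.08,"y":0.05,"z":-0.09,"yaw":0},{"grip":0,"x":-0.1,"y":0.08,"z":-0.1,"yaw":0},{"grip":0,"x":-0.1,"y":0.08,"z":-0.1,"yaw":0}]'
python3 -m crank '[{"grip":0,"x":-0.03,"y":0.03,"z":0,"yaw":0},{"grip":0,"x":-0.05,"y":0.06,"z":0,"yaw":0},{"grip":0,"x":-0.06,"y":0.08,"z":0,"yaw":0},{"grip":0,"x":-0.06,"y":0.08,"z":0,"yaw":0},{"grip":0,"x":-0.06,"y":0.08,"z":0,"yaw":0}]'
python3 - <<'E'
from h import *
_,a=save("top","pics/t4.png");im=a[:,:,::-1]
s=state();print(s["ee_pos"],s["force"])
h=cv2.cvtColor(np.ascontiguousarray(im),cv2.COLOR_BGR2HSV)
k,l,st,ce=cv2.connectedComponentsWithStats(cv2.inRange(h,(18,140,80),(32,255,255)))
for i in range(1,k):
    if st[i,4]>60 and ce[i,1]>120 :print(ce[i].round(1),st[i])
cv2.imwrite("pics/t4c.png",cv2.resize(im[100:320,220:480],None,fx=2.5,fy=2.5))
E
```

```text
time_s: 6.13
ee_pos: [603.5, -93.4, 198.7]
ee_rot: [-180.0, 0.2, 18.0]
force: [-0.0, -1.1, 0.3]
gripper_width: 0.6
gripper_force: 0.0
time_s: 6.55
ee_pos: [533.2, -204.9, 302.7]
ee_rot: [179.6, -0.1, 17.8]
force: [0.9, -0.7, 0.9]
gripper_width: 0.8
gripper_force: 0.0
time_s: 6.97
ee_pos: [501.3, -295.7, 298.3]
ee_rot: [-179.9, 0.1, 17.9]
force: [0.0, 0.1, 1.0]
gripper_width: 0.3
gripper_force: 0.0
[ 501.67373996 -294.68058378  298.46668483] [-0.06204469  0.42648567 -0.95939551]
[416.5 179. ] [410 172  14  15 159]
[372.3 192.2] [350 180  45  26 645]
[327.8 205.9] [322 193  12  27 140]
```

View pics/t4c.png

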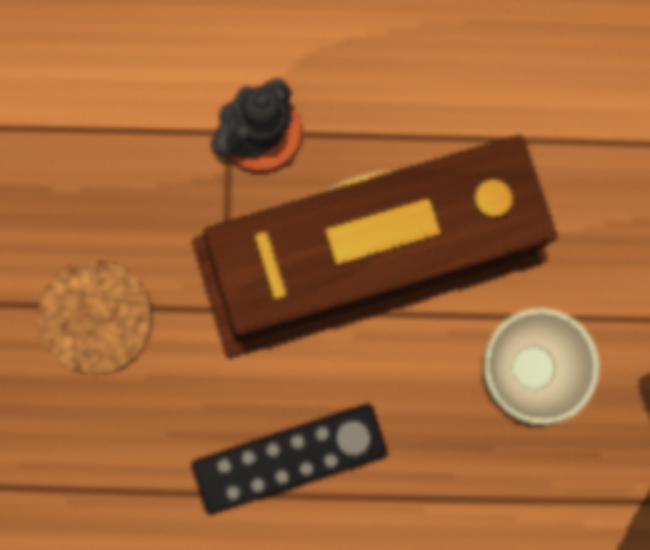

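Nothing has moved: the key centroids in the full top picture are within 0.1 px of where they were (416.5,179; 372.3,192.2; 327.8,205.9). The hand is well clear.

```bash
python3 -c "
from workcell import *
print(job_done())"
```

```text
the job is handed in; nothing more can be done
None
```

I pressed the long bar fully down and let it come up, then did the same with the round key (about 7 N and 6 N). The slim key was left alone, the last top picture shows the clock and the things round it where they stood, and I handed the job in with the hand drawn well clear; no verdict came back.

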